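# Gauge the root gap, run the clamp cap home, back it off and hold

### The arm

A 6-joint arm with a two-finger parallel gripper is mounted at the origin on the work surface. World frame = base frame: x ahead of the robot, y to its left, z up, the work surface at z = 0. Lengths are in m, angles in rad, forces in N, time in s.
With the tool pointing down it reaches from about 0.325 to 0.9 m from the base axis. Payload 3.5 kg.
Tool frame: the origin (TCP) lies on the centre line of the jaws, within the pads' length; the fingertips stand 17 mm ahead of it and the grasp point (between the pads) lies 2 mm behind it; z points along the fingers, y is the line along which they close (so a half turn about z gives the same grasp; the last joint's range is limited). The gripper opens to 85 mm and grips with 20 to 120 N. Pads are 22 mm wide; open, the fingers measure 114 mm over their backs; the gripper's body (76 mm by 85 mm) begins 54 mm behind the grasp point. The pads swing forward as they close: fully open they stand 13 mm farther back than shut.
Start: joints at [1.145, 0.276, -0.026, 1.268, 0, 1.467], TCP at [0.198, 0.593, 0.248] pointing down, gripper open.
Joint ranges: [-3.12, 3.12], [-0.85, 1.88], [-1.08, 1.24], [-1.95, 2.15], [-1.57, 1.53], [-3.14, 3.14]. Speed limits (rad/s): [2.57, 2.57, 3.14, 3.14, 3.14, 3.14].

### API

Orientations are given as a rotation vector (axis times angle).
In Python, from rig import ctrl, order, read_camera, observe gives the robot as it stands (ctrl), with the cameras as plain functions, the readings as plain functions and the job (order).
- The arm moves only by the shell command python3 drive.py [FORCE], which reads ROWS from standard input. ROWS is a JSON list that holds a single list of rows (three levels of brackets), with 1 to 5 rows, each of 5 numbers: the opening from 0.0 (shut) to 1.0 (fully open), then dx, dy, dz in m, then a turn about the tool's z in rad; each row shifts and turns the commanded pose from where the row before left it, along the tool's axes as they then stand; what a row does not reach is not made up. A row lasts 1/8 s, in which the tool goes at most 0.0625 m and 0.188 rad, less where a joint would pass 70% of its speed; a pose out of reach is approached as far as the arm can. The fingers move at their own pace and stop on an object; FORCE is the grip in N (left out, the last holds). Time passes only in rows, so rows that do not move let the fingers close. It prints the time, the measured TCP pose, the force, the opening and the grip force at its end. Input that does not fit is refused with a message, and nothing moves.
- observe(): the state, without advancing time (a new reading comes with each control period).
- read_camera(name): name is "scene" or "top"; returns a dict with "pixels" (384x512x3 uint8, red, green, blue), "intrinsics" (3x3 intrinsics, pixels), "world_to_cam" (4x4, takes a point from world to camera coordinates). Camera axes: x right, y down, z forward; pixel columns grow to the right and rows downward; lengths in m; the calibration is good to about 2 mm. A picture is of the moment at which its call begins. There is no depth.
- order.close_job(): hands the job in; it is judged then, once.
The state is a dict: "t": time; "qpos": joint angles; "qvel": joint speeds; "effort": joint torques, N m; "ee_pos": TCP position; "orientation": TCP orientation; "force": force on the tool from outside, world axes, zero at the start; "wrist_torque": the same for the moment, N m; "width": opening from 0.0 (shut) to 1.0 (fully open); "grip_force": force on a finger pad.
Only numpy, scipy, OpenCV 4.12 (cv2) and the standard library are available. Lean on these libraries where they do the work, as an engineer would, in place of code of your own. Each camera call takes 0.05 s, during which the arm holds its last target. There are 200 camera calls.

### The job

On the welding bench, take the gap gauge from its wooden stand and lower its blade into the gap between the two pipe ends in the fit-up jig, centred and square, until its shoulder bar rests on the pipes, and leave it there. Then screw the jig's knurled clamp cap on (clockwise seen from above) until it bottoms out, back it off a quarter turn, and finish with the gripper still holding the cap there, ready for tacking, so do not let go of it at the end. Do not disturb the other things on the bench.

Things in the scene. Friction and masses are not known exactly. Their poses are not given: they have to be found in the camera images.
- jig: Fixed pipe fit-up jig, place and yaw vary: grey base 130 (x) x 360 (y) x 12 mm, blue V-blocks. Two steel pipes, 60 mm diameter, lie end to end along its y, crown 90 mm above the bench, gap at y = +40; beside it blue rests 16 x 40 mm at x = +-44, also 90 high. At y = -90 mm a dark bridge (110 x 32, top at 104 mm) carries the clamp cap. Origin: centre of the base's underside, on the bench; z up.
- gap_top (a point): Middle of the root gap, level with the pipes' crown (90 mm above the bench). Axes as the jig's: y along the pipes (across the gap), x across them, z up. The gap is 6 mm wide along y; the bevelled pipe ends widen it to 13 mm at the surface and guide a blade in. It is deeper than the blade.
- gauge: Gap gauge, 78 mm tall, about 0.13 kg, loose. Origin: centre of the blade's lower end, z up. Flat steel blade 26 (x) x 4 (y) mm, z = 0 to 34 mm; shoulder bar 104 (x) x 24 (y) mm, z = 34 to 40; grip block 30 (x) x 14 (y) mm, z = 40 to 78, to be pinched across y. Starts upright in the stand's slot, shoulder on the stand's top. In the pipe gap its y lies along the jig's y, either way round.
- gauge_shoulder (a point): Centre of the underside of the gauge's shoulder bar, 34 mm above the blade's lower end.
- stand: Fixed wooden gauge stand, 70 (x) x 56 (y) x 42 mm, with an upright slot 29 (x) x 7 (y) mm, 37 mm deep, in the middle of its top; it may stand left or right of the jig. Origin: centre of its underside.
- cap: Steel clamp cap, knurled rim, 46 mm diameter x 30 mm high, axis vertical; a low dark rib (4 mm high) on top runs from the centre towards its +x and shows its turn. Origin: centre of its underside, on its axis, at jig x = 0, y = -90 mm; 110 mm above the bench when bottomed on its collar (38 mm diameter, top at 110). Already started on its stud: clockwise from above lowers it, 8 mm a turn.
- cap_turn (a joint): Turn of the clamp cap, rad: 0 = bottomed (hard stop), grows as it is turned counter-clockwise from above (backed off); starts at 1.7 to 2.9; a quarter turn is 1.57. Thread drag is about 0.1 N m and it stays where left. Gripped across the rim from above with about 30 N it turns with the fingers; when bottomed, the torque rises and the fingers slip round the rim.
- rod_tin: Bystander: round aluminium tin 68 mm diameter, 85 mm high, with copper filler-rod stubs sticking out to 135 mm; loose; may stand left or right of the jig, on the other side from the stand. Origin: centre of its underside.
- pipe_ring: Bystander: loose cut steel pipe ring, 60 mm diameter, 45 mm high, at the far left corner of the jig. Origin: centre of its underside.
- magnet: Bystander: loose red square welding magnet, 70 x 70 x 20 mm, at the far right corner of the jig. Origin: centre of its underside.

How it is judged:
On the way, in this order (a step that is already met when the one before it is completed fails the run):
1. the gauge stands in the pipe gap with its shoulder on the pipes, square and let go (x of gauge_shoulder in the frame of gap_top between -0.009 and 0.009 m and y of gauge_shoulder in the frame of gap_top between -0.004 and 0.004 m and z of gauge_shoulder in the frame of gap_top between -0.004 and 0.0035 m and angle between gauge's own z axis and vertical below 0.12 rad and angle between the y axis of gauge and the y axis of jig, either way round below 0.15 rad and contact force between the fingers and gauge below 0.1 N), for 0.2 s.
2. the cap has been screwed down until it bottomed out, by the gripper, with the gauge still in the gap (value of joint cap_turn below 0.1 rad and contact force between the fingers and cap above 1 N and x of gauge_shoulder in the frame of gap_top between -0.009 and 0.009 m and y of gauge_shoulder in the frame of gap_top between -0.004 and 0.004 m and z of gauge_shoulder in the frame of gap_top between -0.004 and 0.0035 m and angle between gauge's own z axis and vertical below 0.12 rad and angle between the y axis of gauge and the y axis of jig, either way round below 0.15 rad), for 0.1 s.
At the end, for the whole second after the job is handed in: Cap 1.57 rad back from bottomed, within 0.35, at rest, gripped with over 2 N. Gauge let go in the pipe gap: shoulder on the pipes within 3.5 mm, centred within 9 mm across and 4 mm along the pipes, upright within 0.12 rad, square within 0.15 rad (all of step 1 and value of joint cap_turn between 1.22 and 1.92 rad and contact force between the fingers and cap above 2 N and velocity of joint cap_turn between -0.05 and 0.05 rad/s); the arm keeps its last pose, push and grip.
It fails at once if the tin of filler rods was moved by more than 30 mm (distance of rod_tin from where it was at the start of the episode above 0.03 m).
It fails at once if the cut pipe ring was moved by more than 30 mm (distance of pipe_ring from where it was at the start of the episode above 0.03 m).
It fails at once if the square magnet was moved by more than 30 mm (distance of magnet from where it was at the start of the episode above 0.03 m).
It also fails if it takes over 72 s, if anything falls off the work surface, if the arm or the gripper's body presses on something with over 40 N, if the wrist force passes 120 N, or if a joint passes its speed limit or range.

## Working session

There is one attempt and no reset: what is moved stays moved. The work goes in short steps, Python scripts to look and compute and a shell command to move; the robot and the scene stay as the last step left them, time stands still between calls to the robot, and variables do not carry over. Pictures are saved under pics/ and viewed, at most 10 in all, crops included, and the job is handed in when it is done.

```bash
ls; mkdir -p pics; python3 - <<'E'
from rig import ctrl, order, read_camera, observe
import cv2,numpy as np
for n in("scene","top"):
    c=read_camera(n);cv2.imwrite(f"pics/{n}0.png",c["pixels"][:,:,::-1])
    np.set_printoptions(precision=4,suppress=True)
    print(c["intrinsics"],c["world_to_cam"])
print(observe())
E
```

```text
drive.py
pics
rig.py
[[423.6403   0.     247.2428]
 [  0.     423.6403 192.1357]
 [  0.       0.       1.    ]] [[-0.2004  0.9796  0.0135  0.1002]
 [ 0.7148  0.1556 -0.6817 -0.3565]
 [-0.67   -0.127  -0.7315  1.6567]
 [ 0.      0.      0.      1.    ]]
[[371.5253   0.     263.566 ]
 [  0.     371.5253 190.4902]
 [  0.       0.       1.    ]] [[-0.0238 -0.9996  0.0115  0.0209]
 [-0.9983  0.0232 -0.0531  0.5759]
 [ 0.0528 -0.0128 -0.9985  1.0485]
 [ 0.      0.      0.      1.    ]]
{'t': 0.1, 'qpos': array([ 1.1446,  0.2771, -0.0278,  1.268 , -0.    ,  1.4674]), 'qvel': array([-0.0004, -0.0006,  0.0021,  0.0013, -0.0015,  0.0001]), 'effort': array([  0.0002, -44.6708,  29.6128,   0.0085,  -0.0001,   0.    ]), 'ee_pos': array([0.198 , 0.5921, 0.2472]), 'orientation': array([-0.5048, -3.1002,  0.0031]), 'force': array([-0.8376, -0.5597,  0.0326]), 'wrist_torque': array([ 0.0471, -0.0149, -0.026 ]), 'grip_force': 0.0, 'width': 1.0018798881011242}
```

View pics/top0.png

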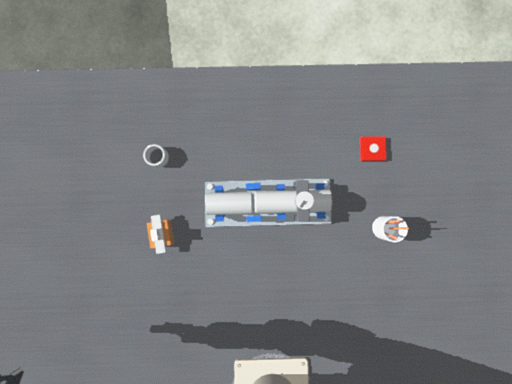

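View pics/scene0.png

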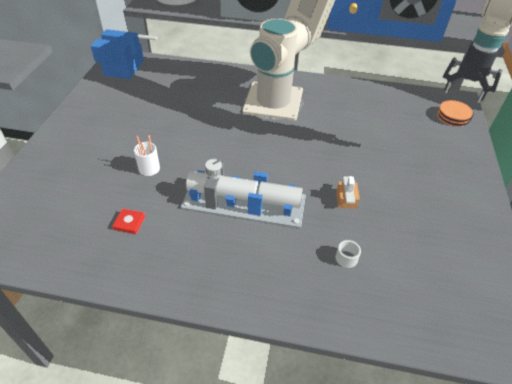

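The top view shows the jig around (268,203), with the gap near column 254, the cap at (305,200), the gauge in its stand at (158,235) and the tin at (390,229). The scene view agrees. I'll zoom in on both next.

```bash
cat > h.py <<'E'
from rig import ctrl, order, read_camera, observe
import cv2,numpy as np
np.set_printoptions(precision=4,suppress=True)
def plane(c,uv,z):
    K,T=c["intrinsics"],c["world_to_cam"]; R,t=T[:3,:3],T[:3,3]
    o=-R.T@t; d=R.T@np.linalg.inv(K)@np.array([uv[0],uv[1],1.]); return o+d*(z-o[2])/d[2]
def proj(c,p):
    q=c["intrinsics"]@(c["world_to_cam"]@np.append(p,1))[:3]; return q[:2]/q[2]
def tri(c1,uv1,c2,uv2):
    P=[c["intrinsics"]@c["world_to_cam"][:3] for c in(c1,c2)]
    X=cv2.triangulatePoints(P[0],P[1],np.float64(uv1).reshape(2,1),np.float64(uv2).reshape(2,1))[:,0];return X[:3]/X[3]
E
python3 - <<'E'
from h import *
c=read_camera("top");s=read_camera("scene")
import pickle;pickle.dump((c,s),open("c.pkl","wb"))
I=c["pixels"][:,:,::-1];S=s["pixels"][:,:,::-1]
up=lambda a,k=5:cv2.resize(a,None,fx=k,fy=k,interpolation=cv2.INTER_CUBIC)
o=np.zeros((600,800,3),np.uint8)
a=up(I[172:232,200:336]);o[:a.shape[0],:a.shape[1]]=a           # 680x300
b=up(I[208:260,138:178]);o[300:300+b.shape[0],:b.shape[1]]=b    # 200x260
d=up(S[155:220,180:310],4);o[300:300+d.shape[0],210:210+d.shape[1]]=d
cv2.imwrite("pics/z1.png",o)
# masks
hsv=cv2.cvtColor(I,cv2.COLOR_BGR2HSV)
m=cv2.inRange(hsv,(100,150,60),(125,255,255))
n,_,st,ce=cv2.connectedComponentsWithStats(m)
for k in range(1,n):
    if st[k,4]>8: print("blue",ce[k],st[k])
m=cv2.inRange(hsv,(5,150,60),(20,255,255))
n,_,st,ce=cv2.connectedComponentsWithStats(m)
for k in range(1,n):
    if st[k,4]>8: print("wood",ce[k],st[k])
g=I[208:260,138:178]; m=((g.min(2)>120)).astype(np.uint8)
n,l,st,ce=cv2.connectedComponentsWithStats(m)
for k in range(1,n):
    if st[k,4]>20:
        r=cv2.minAreaRect(np.argwhere(l==k)[:,::-1].astype(np.float32));print("gauge",ce[k]+[138,208],st[k],r)
E
```

```text
blue [252.8916 186.1687] [246 183  14   7  83]
blue [280.1111 187.0278] [277 185   8   5  36]
blue [319.7949 186.1026] [315 184  10   5  39]
blue [218.5 188.5] [215 186   8   6  44]
blue [320.9487 214.7949] [316 213  10   5  39]
blue [219.119 217.619] [215 215   9   6  42]
blue [280.875 216.375] [278 214   7   6  40]
blue [253.5652 218.1739] [247 216  14   6  69]
wood [165.3913 223.6522] [163 221   6   8  23]
wood [149.2778 227.5556] [148 223   3  12  18]
wood [151.4118 242.7647] [150 237   4  10  17]
wood [167.8125 242.4375] [166 240   5   5  16]
gauge [168.7097 211.8065] [25  1 13  7 31] ((31.085369110107422, 4.2682929039001465), (5.632008075714111, 12.478763580322266), 83.6598129272461)
gauge [154.1491 238.5353] [  0   5  28  47 637] ((13.5, 28.0), (46.0, 27.0), 90.0)
gauge [141.451  232.8039] [ 0 17  8 18 51] ((3.5, 25.5), (17.0, 7.0), 90.0)
```

View pics/z1.png

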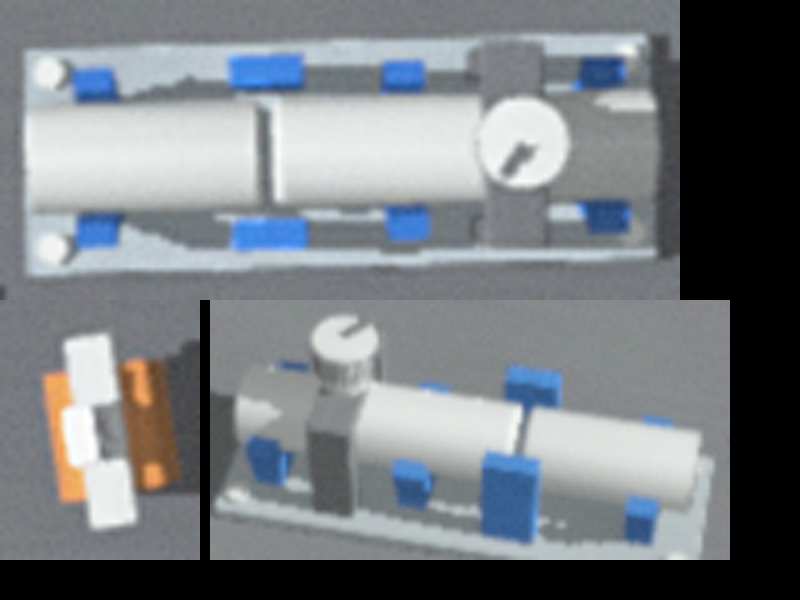

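The zoom shows the gap at about (253.5,202). The gauge's bar runs from (155.5,215) to (160.5,253) and the grip block's top is near (153.7,235). The cap top is at (305,200), with its rib pointing down-left.

```bash
python3 - <<'E'
from h import *
import pickle;c,s=pickle.load(open("c.pkl","rb"))
I=c["pixels"][:,:,::-1];hsv=cv2.cvtColor(I,cv2.COLOR_BGR2HSV)
a=plane(c,(252.89,186.17),.09);b=plane(c,(253.57,218.17),.09)
print("rests",a,b,"dist(88mm)",np.linalg.norm(a-b),"mid",(a+b)/2)
# small V blocks pairs for yaw; blue components mids
P=[plane(c,p,.06) for p in((218.5,188.5),(219.12,217.62),(319.79,186.1),(320.95,214.79))]
v=(P[0]+P[1]-P[2]-P[3])/2; print("jig y yaw",np.arctan2(-v[0],v[1]), "rests x yaw",np.arctan2((a-b)[1],(a-b)[0]))
# cap circle
m=(I[170:230,285:325].min(2)>205).astype(np.uint8)
g=cv2.cvtColor(I,cv2.COLOR_BGR2GRAY)
m=np.zeros_like(g);m[170:230,293:318]=(g[170:230,293:318]>200)*1
cs=max(cv2.findContours(m,cv2.RETR_EXTERNAL,cv2.CHAIN_APPROX_NONE)[0],key=cv2.contourArea)
e=cv2.fitEllipse(cs);print("cap",e,cv2.boundingRect(cs)); C=plane(c,e[0],.1425)
q=plane(c,(e[0][0]+e[1][0]/2,e[0][1]),.1425);print(C,"r",np.linalg.norm(q-C)+.0)
mid=(a+b)/2;w=(mid-C);print("gap-cap",np.linalg.norm(w[:2]),"yaw",np.arctan2(-w[0],w[1]))
# gauge
low=(hsv[...,1]<60)&(hsv[...,2]>165);m=np.zeros_like(g);m[210:258,146:172]=low[210:258,146:172]
cs=max(cv2.findContours(m,cv2.RETR_EXTERNAL,cv2.CHAIN_APPROX_NONE)[0],key=cv2.contourArea)
print("area",cv2.contourArea(cs),cv2.boundingRect(cs))
for n,(x0,y0,w_,h_) in {}.items():pass
for z,lab in((.048,"bar")):pass
E
python3 - <<'E'
from h import *
import pickle;c,s=pickle.load(open("c.pkl","rb"))
I=c["pixels"][:,:,::-1]
o=np.array([138,208]);f=lambda x,y:np.array([x,y-300])/5+o-.4
A=plane(c,f(88,335),.048);B=plane(c,f(112,527),.048)
print("bar ends",A,B,np.linalg.norm(A-B),"mid",(A+B)/2,"angle of bar from world x",np.arctan2((A-B)[1],(A-B)[0]))
G=plane(c,f(80,435),.086);print("grip top",G)
E=[plane(c,f(*p),.086) for p in((62,406),(90,406),(68,464),(97,462))];print(np.array(E))
up=cv2.resize(s["pixels"][165:215,325:370,::-1],None,fx=8,fy=8,interpolation=cv2.INTER_CUBIC);cv2.imwrite("pics/g2.png",up)
E
```

```text
rests [0.5845 0.0365 0.09  ] [0.4995 0.0366 0.09  ] dist(88mm) 0.08499185340407522 mid [0.542  0.0365 0.09  ]
jig y yaw 0.0021621311356093253 rests x yaw -0.0011006731996914766
cap ((301.5531311035156, 199.86231994628906), (16.910701751708984, 21.641586303710938), 82.7122573852539) (293, 192, 21, 18)
[ 0.5437 -0.0861  0.1425] r 0.02133429069734668
gap-cap 0.12264778082987345 yaw 0.013760260560484029
area 287.0 (150, 215, 16, 39)
bar ends [0.5149 0.3079 0.048 ] [0.4096 0.2957 0.048 ] 0.10607764878571645 mid [0.4622 0.3018 0.048 ] angle of bar from world x 0.11553890496072212
grip top [0.4624 0.302  0.086 ]
[[0.4779 0.3114 0.086 ]
 [0.4776 0.2966 0.086 ]
 [0.4473 0.3085 0.086 ]
 [0.448  0.2932 0.086 ]]Traceback (most recent call last):
  File "<stdin>", line 22, in <module>
TypeError: cannot unpack non-iterable float object
```

View pics/g2.png

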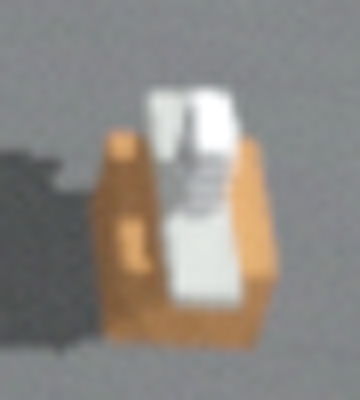

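The bar measures 106 mm (104 expected), and its midpoint agrees with the grip-top point, so the gauge is at (0.462, 0.302) with yaw 0.115. The gap is at (0.542, 0.0365) with jig yaw about 0. The cap's circle mask was cut off. Taking the whole circle gives y≈-0.0934, 130 mm from the gap as it should be. First I turn the tool.

```bash
cat > go.py <<'E'
import sys
from h import *
from scipy.spatial.transform import Rotation as Ro
o=observe();R=Ro.from_rotvec(o["orientation"]).as_matrix()
t=np.array([float(v) for v in sys.argv[1:4]])
a=np.arctan2(R[1,1],R[0,1]);th=float(sys.argv[4])
print("tool d",R.T@(t-o["ee_pos"]),"turn",-((th-a+np.pi/2)%np.pi-np.pi/2),"y-ang",a,"q6",o["qpos"][5],"tilt",R[2,2],"ee",o["ee_pos"],"F",o["force"],"w",o["width"],"grip",o["grip_force"],"t",o["t"])
E
echo '[[[1, 0, 0, 0, -0.146], [1, 0, 0, 0, -0.146], [1, 0, 0, 0, -0.146], [1, 0, 0, 0, 0]]]' | python3 drive.py; python3 go.py .4622 .3018 .15 1.686
```

```text
t: 0.7
ee_pos: [0.1982, 0.5925, 0.248]
orientation: [0.178, -3.136, 0.001]
force: [-0.1, -0.5, -0.2]
width: 1.003
grip_force: 0.0
tool d [-0.2294 -0.3187  0.0981] turn -0.0016953651857072316 y-ang 1.6843046348142927 q6 1.0310916405181019 tilt -0.9999998318311377 ee [0.1982 0.5925 0.248 ] F [-0.067  -0.4614 -0.1823] w 1.002905069607355 grip 0.0 t 0.7
```

```bash
echo '[[[1, -0.0287, -0.0398, 0.01, 0], [1, -0.0287, -0.0398, 0.01, 0], [1, -0.0287, -0.0398, 0.01, 0], [1, -0.0287, -0.0398, 0.01, 0], [1, -0.0287, -0.0398, 0.01, 0]]]' | python3 drive.py && echo '[[[1, -0.0287, -0.0398, 0.01, 0], [1, -0.0287, -0.0398, 0.01, 0], [1, -0.0285, -0.0401, 0.01, 0], [0.6, 0, 0, 0, 0], [0.6, 0, 0, 0, 0]]]' | python3 drive.py; python3 go.py .4622 .3018 .070 1.686
```

```text
t: 1.32
ee_pos: [0.3646, 0.4103, 0.1981]
orientation: [-0.177, 3.136, 0.0]
force: [0.2, 2.0, 0.1]
width: 0.995
grip_force: 0.0
t: 1.95
ee_pos: [0.4625, 0.3026, 0.1683]
orientation: [0.178, -3.136, -0.0]
force: [-0.7, 0.8, -0.4]
width: 0.611
grip_force: 0.0
tool d [ 0.0003 -0.0007  0.0983] turn -0.001864214756199356 y-ang 1.6841357852438006 q6 0.3486864025235778 tilt -0.9999997048689689 ee [0.4625 0.3026 0.1683] F [-0.728   0.7504 -0.4345] w 0.6111548447845095 grip 0.0 t 1.95
```

```bash
echo '[[[0.6, 0, -0.0007, 0.045, 0], [0.6, 0, 0, 0.035, 0], [0.6, 0, 0, 0.018, 0], [0.6, 0, 0, 0, 0]]]' | python3 drive.py && echo '[[[0, 0, 0, 0, 0], [0, 0, 0, 0, 0], [0, 0, 0, 0, 0], [0, 0, 0, 0, 0], [0, 0, 0, 0, 0]]]' | python3 drive.py 40; python3 go.py .4622 .3018 .070 1.686
```

```text
t: 2.45
ee_pos: [0.4606, 0.3023, 0.069]
orientation: [0.183, -3.133, 0.002]
force: [-1.1, -0.5, 0.1]
width: 0.602
grip_force: 0.0
t: 3.08
ee_pos: [0.4639, 0.3026, 0.0718]
orientation: [-0.181, 3.134, 0.003]
force: [-0.7, 0.6, 6.8]
width: 0.154
grip_force: 39.9
tool d [ 0.0018 -0.0007  0.0018] turn 9.235265015505867e-05 y-ang 1.686092352650155 q6 0.34560281977090146 tilt -0.9999957160803621 ee [0.4639 0.3026 0.0718] F [-0.6568  0.5901  6.7824] w 0.1539084909270588 grip 39.912389516830444 t 3.075
```

Gripped: 13 mm opening at 40 N. Next I lift, then measure the way to the gap.

```bash
echo '[[[0, 0, 0, -0.03, 0], [0, 0, 0, -0.04, 0], [0, 0, 0, -0.045, 0], [0, 0, 0, -0.025, 0.115], [0, 0, 0, 0, 0]]]' | python3 drive.py; python3 go.py .542 .0365 .20 1.573
```

```text
t: 3.7
ee_pos: [0.4644, 0.3024, 0.2125]
orientation: [-0.002, 3.137, 0.003]
force: [0.0, 0.3, -1.1]
width: 0.153
grip_force: 40.5
tool d [-0.0772 -0.266   0.0123] turn -0.001001011265565177 y-ang 1.5719989887344348 q6 0.45939716241277645 tilt -0.9999874767408619 ee [0.4644 0.3024 0.2125] F [ 0.0003  0.3103 -1.1184] w 0.15346477069953157 grip 40.470829010009766 t 3.7
```

```bash
echo '[[[0, -0.0155, -0.0532, 0, 0], [0, -0.0155, -0.0532, 0, 0], [0, -0.0154, -0.0532, 0, 0], [0, -0.0154, -0.0532, 0, 0], [0, -0.0154, -0.0532, 0.012, 0]]]' | python3 drive.py && echo '[[[0, 0, 0, 0.02, 0], [0, 0, 0, 0.02, 0], [0, 0, 0, 0, 0], [0, 0, 0, 0, 0]]]' | python3 drive.py; python3 go.py .542 .0365 .118 1.573;  python3 - <<'E'
from h import *
c=read_camera("top");s=read_camera("scene")
import pickle;pickle.dump((c,s),open("c2.pkl","wb"))
up=lambda a,k:cv2.resize(a,None,fx=k,fy=k,interpolation=cv2.INTER_CUBIC)
a=up(c["pixels"][160:240,200:300,::-1],6);b=up(s["pixels"][130:230,220:320,::-1],6)[:,:200]
cv2.imwrite("pics/t3.png",up(s["pixels"][130:220,200:320,::-1],6));cv2.imwrite("pics/t3b.png",a)
E
```

```text
t: 4.32
ee_pos: [0.5399, 0.034, 0.1969]
orientation: [0.004, -3.141, -0.0]
force: [1.5, 0.0, -1.4]
width: 0.155
grip_force: 40.4
t: 4.82
ee_pos: [0.5396, 0.0359, 0.1577]
orientation: [0.002, -3.14, 0.0]
force: [0.4, -0.2, -0.7]
width: 0.158
grip_force: 40.5
tool d [-0.0024  0.0006  0.0397] turn -0.001055668572356172 y-ang 1.5719443314276438 q6 -0.0541808805802502 tilt -0.999999165420773 ee [0.5396 0.0359 0.1577] F [ 0.3872 -0.2012 -0.7107] w 0.15794908577309694 grip 40.48626244068146 t 4.825
```

View pics/t3.png

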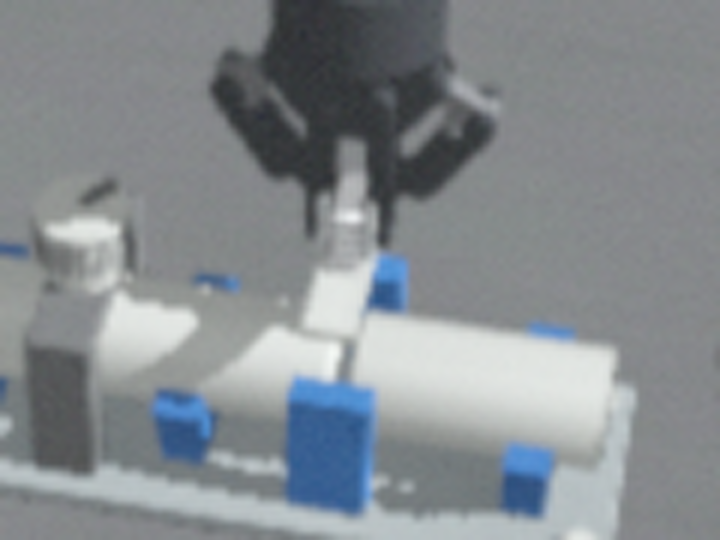

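The held gauge's bar sits over the gap. Its far end edge runs from about (303,328) to (360,336) in the crop, and the gap's dark line is at about (347,365). I'll check this numerically.

```bash
python3 - <<'E'
from h import *
import pickle;c,s=pickle.load(open("c2.pkl","rb"))
f=lambda p:(np.array(p))/6+[200,130]-.42
iv=lambda p:(proj(s,p)-[200,130]+.42)*6
print("far edge top corners y",plane(s,f((303,328)),.134),plane(s,f((360,336)),.134))
for y in(.0245,.0365,.0485):print(iv([.592,y,.134]),iv([.592,y,.128]))
print("gap pt at z=.083 x=.563 ", [iv([x,.0365,.09-(.03-np.sqrt(.0009-(x-.542)**2))]) for x in(.55,.56,.565)])
print("gap y",plane(s,f((347,365)),.08))
print("rest far top corners", [plane(s,f(p),.09) for p in((290,380),(375,388))])
E
```

```text
far edge top corners y [0.5909 0.0247 0.134 ] [0.5903 0.051  0.134 ]
[302.1297 329.6481] [301.8921 338.758 ]
[327.9675 333.6886] [327.632  342.7952]
[353.8734 337.7398] [353.4395 346.843 ]
gap pt at z=.083 x=.563  [array([342.1505, 337.2663]), array([337.9649, 359.1243]), array([335.7312, 373.3554])]
gap y [0.5591 0.0409 0.08  ]
rest far top corners [array([0.5837, 0.0178, 0.09  ]), array([0.5802, 0.0579, 0.09  ])]
```

View pics/t3b.png

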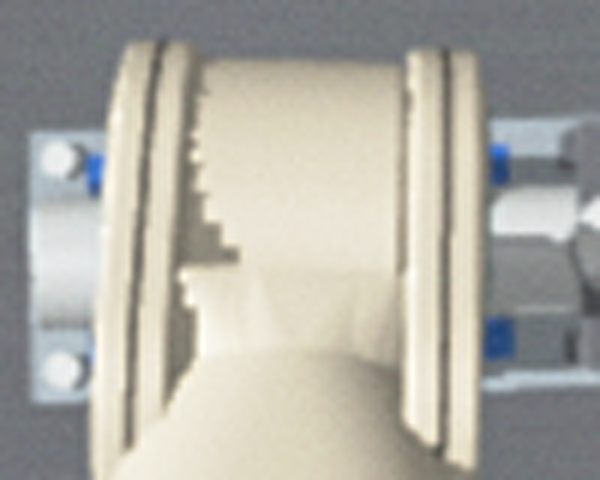

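In the scene view the gauge (y≈0.0378) lines up with the rests (0.0178 to 0.0579) but sits about 5 mm short in x. The arm hides the jig in the top view. I correct x and lower in small steps while watching the force.

```bash
echo '[[[0, -0.005, 0.0003, 0.01, 0], [0, 0, 0, 0.008, 0], [0, 0, 0, 0.008, 0], [0, 0, 0, 0.003, 0], [0, 0, 0, 0, 0]]]' | python3 drive.py && echo '[[[0, 0, 0, 0.003, 0], [0, 0, 0, 0.003, 0], [0, 0, 0, 0.002, 0], [0, 0, 0, 0, 0]]]' | python3 drive.py; python3 go.py .5435 .0365 .120 1.573
```

```text
t: 5.55
ee_pos: [0.5445, 0.0368, 0.1285]
orientation: [0.001, -3.14, -0.003]
force: [0.9, 4.2, -3.8]
width: 0.157
grip_force: 40.1
t: 6.05
ee_pos: [0.5456, 0.0368, 0.1217]
orientation: [-0.001, 3.14, 0.003]
force: [0.5, 4.9, -0.5]
width: 0.16
grip_force: 40.7
tool d [ 0.0021 -0.0003  0.0017] turn -0.0016240418037860582 y-ang 1.571375958196214 q6 -0.05238349128596893 tilt -0.9999977249476382 ee [0.5456 0.0368 0.1217] F [ 0.5042  4.9403 -0.4913] w 0.1603965854355017 grip 40.70400953292847 t 6.05
```

```bash
echo '[[[0, 0.001, 0.0007, 0.0015, 0], [0, 0, 0, 0.001, 0], [0, 0, 0, 0, 0]]]' | python3 drive.py ; echo '[[[0, 0, 0, 0.001, 0], [0, 0, 0, 0, 0]]]' | python3 drive.py
```

```text
t: 6.42
ee_pos: [0.545, 0.0369, 0.1199]
orientation: [-0.001, 3.14, 0.0]
force: [0.7, 3.7, 4.6]
width: 0.157
grip_force: 41.5
t: 6.68
ee_pos: [0.5451, 0.0369, 0.1199]
orientation: [-0.001, 3.139, 0.0]
force: [-1.9, 4.5, 9.9]
width: 0.159
grip_force: 42.2
```

It seated at z=0.1199, where 0.1198 was expected, and the upward force is rising. Release and retract.

```bash
echo '[[[0.5, 0, 0, -0.001, 0], [0.5, 0, 0, 0, 0], [0.5, 0, 0, 0, 0]]]' | python3 drive.py; echo '[[[0.5, 0, 0, -0.03, 0], [0.5, 0, 0, -0.04, 0], [0.5, 0, 0, -0.04, 0], [0.8, 0, 0, 0, 0], [0.8, 0, 0, 0, 0]]]' | python3 drive.py;python3 go.py .544 -.0934 .20 1.573
```

```text
t: 7.05
ee_pos: [0.5438, 0.0363, 0.1184]
orientation: [-0.0, -3.141, 0.002]
force: [-0.2, 0.9, -0.3]
width: 0.501
grip_force: 0.0
t: 7.68
ee_pos: [0.5437, 0.0366, 0.2282]
orientation: [0.0, -3.141, 0.001]
force: [-1.1, -0.3, -1.0]
width: 0.802
grip_force: 0.0
tool d [-0.0003 -0.13    0.0283] turn -0.002155517200085999 y-ang 1.570844482799914 q6 -0.051208628529616426 tilt -0.9999996017804172 ee [0.5437 0.0366 0.2282] F [-1.1447 -0.2554 -0.9832] w 0.8019942102937545 grip 0.0 t 7.675
```

```bash
echo '[[[0.8, 0, -0.0433, 0, 0], [0.8, 0, -0.0433, 0, 0], [0.8, 0, -0.0434, 0, 0], [0.8, 0, 0, 0, -0.18], [0.8, 0, 0, 0, -0.18]]]' | python3 drive.py; echo '[[[0.8, 0, 0, 0, -0.18], [0.8, 0, 0, 0, -0.18], [0.8, 0, 0, 0, -0.18], [0.8, 0, 0, 0, -0.18], [0.8, 0, 0, 0, -0.18]]]' | python3 drive.py;echo '[[[0.8, 0, 0, 0, -0.18], [0.8, 0, 0, 0, -0.13], [0.8, 0, 0, 0, 0]]]' | python3 drive.py;python3 go.py .544 -.0934 .135 1.573;python3 - <<'E'
from h import *
s=read_camera("scene");c=read_camera("top")
import pickle;pickle.dump((c,s),open("c3.pkl","wb"))
up=lambda a,k:cv2.resize(a,None,fx=k,fy=k,interpolation=cv2.INTER_CUBIC)
a=up(s["pixels"][130:220,180:310,::-1],6);cv2.imwrite("pics/s4.png",a)
E
```

```text
t: 8.3
ee_pos: [0.5427, -0.0938, 0.2264]
orientation: [0.569, -3.086, -0.003]
force: [0.7, 0.5, -0.2]
width: 0.801
grip_force: 0.0
t: 8.93
ee_pos: [0.5427, -0.0929, 0.2264]
orientation: [1.857, -2.531, -0.005]
force: [0.2, 0.4, 0.0]
width: 0.798
grip_force: 0.0
t: 9.3
ee_pos: [0.5429, -0.0929, 0.2268]
orientation: [2.218, -2.222, -0.005]
force: [0.1, -0.8, 0.3]
width: 0.8
grip_force: 0.0
tool d [ 0.0005 -0.0014  0.0918] turn 1.5664309953126128 y-ang 3.1394309953126127 q6 -1.8554030984370373 tilt -0.9999930897709312 ee [ 0.5429 -0.0929  0.2268] F [ 0.1235 -0.752   0.2789] w 0.7997559202914591 grip 0.0 t 9.3
```

View pics/s4.png

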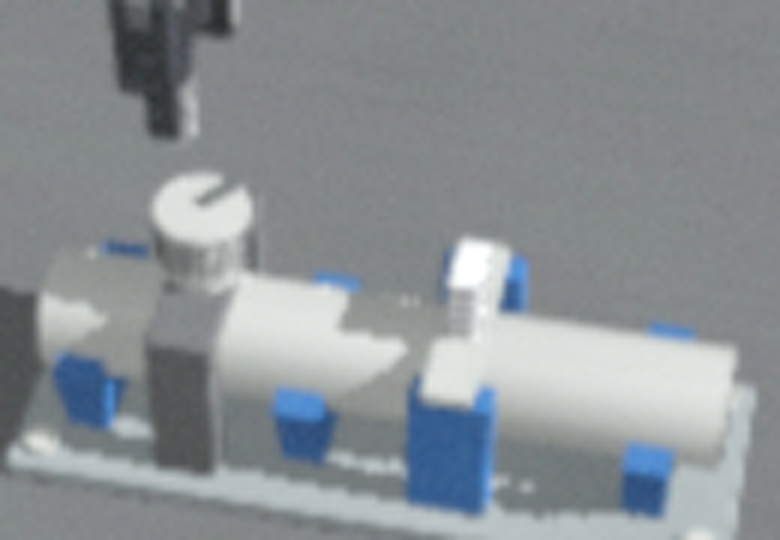

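The gauge stands seated on both rests, with its bar end at (450,370) just behind the rest top. The cap top is centred at (202,205) in the crop, and its rib tells a turn of about 2.65 rad. I'll check the cap centre here too.

```bash
python3 - <<'E'
from h import *
import pickle;c,s=pickle.load(open("c3.pkl","rb"));c0,_=pickle.load(open("c.pkl","rb"))
f=lambda p:(np.array(p))/6+[180,130]-.42
print("cap scene",[plane(s,f(p),.1434) for p in((202,205),(151,205),(253,210))])
g=lambda p:(np.array(p))/5+[200,172]-.4
print("cap top",[plane(c0,g(p),.1434) for p in((524,142),(478,142),(570,142),(524,95),(524,188))])
a,b=plane(c0,g((524,142)),.147),plane(c0,g((508,172)),.147);print("rib top",np.arctan2(*(b-a)[[1,0]]))
a,b=plane(s,f((202,202)),.147),plane(s,f((238,180)),.147);print("rib sc",np.arctan2(*(b-a)[[1,0]]))
E
echo '[[[0.8, 0.0005, -0.0012, 0.04, 0], [0.8, 0, 0, 0.035, 0], [0.8, 0, 0, 0.015, 0], [0.8, 0, 0, 0, 0]]]' | python3 drive.py;python3 go.py .544 -.0934 .134 1.573
```

```text
cap scene [array([ 0.5429, -0.0915,  0.1434]), array([ 0.548 , -0.1149,  0.1434]), array([ 0.5411, -0.0672,  0.1434])]
cap top [array([ 0.5431, -0.0932,  0.1434]), array([ 0.5437, -0.07  ,  0.1434]), array([ 0.5426, -0.1164,  0.1434]), array([ 0.5668, -0.0939,  0.1434]), array([ 0.52  , -0.0925,  0.1434])]
rib top 2.622816599969765
rib sc 2.534244478430515
t: 9.9
ee_pos: [0.5444, -0.0934, 0.1377]
orientation: [2.219, -2.222, -0.004]
force: [1.0, 0.4, 1.1]
width: 0.801
grip_force: 0.0
tool d [-0.      0.0004  0.0037] turn 1.5673492195951617 y-ang 3.1403492195951617 q6 -1.8565250600718817 tilt -0.9999961182088664 ee [ 0.5444 -0.0934  0.1377] F [1.0008 0.3614 1.0826] w 0.8013521802101656 grip 0.0 t 9.9
```

```bash
echo '[[[0.8, 0, 0, 0.004, 0], [0, 0, 0, 0, 0], [0, 0, 0, 0, 0], [0, 0, 0, 0, 0], [0, 0, 0, 0, 0]]]' | python3 drive.py 35;python3 go.py .543 -.0934 .134 1.573
```

```text
t: 10.52
ee_pos: [0.5442, -0.094, 0.1362]
orientation: [2.219, -2.221, -0.001]
force: [-5.8, -0.6, 5.8]
width: 0.528
grip_force: 35.1
tool d [-0.0006  0.0012  0.0023] turn 1.5677469944778402 y-ang 3.14074699447784 q6 -1.8571597899310004 tilt -0.9999973824847099 ee [ 0.5442 -0.094   0.1362] F [-5.7984 -0.6246  5.8359] w 0.527949072534344 grip 35.052080154418945 t 10.525
```

Gripped: 45 mm opening at 35 N. Screw clockwise, following the thread down.

```bash
echo '[[[0, 0, 0.001, 0, 0], [0, 0, 0, 0.0002, 0.17], [0, 0, 0, 0.0002, 0.17], [0, 0, 0, 0.0002, 0.17], [0, 0, 0, 0.0002, 0.17]]]' | python3 drive.py 35; echo '[[[0, 0, 0, 0.0002, 0.17], [0, 0, 0, 0.0002, 0.17], [0, 0, 0, 0.0002, 0.17], [0, 0, 0, 0.0002, 0.17], [0, 0, 0, 0.0002, 0.17]]]' | python3 drive.py; echo '[[[0, 0, 0, 0.0002, 0.17], [0, 0, 0, 0.0002, 0.17], [0, 0, 0, 0.0002, 0.17], [0, 0, 0, 0.0002, 0.1], [0, 0, 0, 0.0002, 0]]]' | python3 drive.py;python3 -c "
from h import *
print(observe()['wrist_torque'])"; python3 go.py .543 -.0934 .134 1.573
```

```text
t: 11.15
ee_pos: [0.543, -0.0935, 0.1354]
orientation: [1.344, -2.837, -0.002]
force: [-5.3, 0.0, 8.2]
width: 0.525
grip_force: 35.2
t: 11.78
ee_pos: [0.5423, -0.0921, 0.1342]
orientation: [0.056, -3.138, -0.005]
force: [-6.5, 4.6, 10.0]
width: 0.525
grip_force: 35.4
t: 12.4
ee_pos: [0.5426, -0.0911, 0.1334]
orientation: [-0.881, -3.011, -0.007]
force: [-7.2, 7.6, 11.2]
width: 0.524
grip_force: 35.6
[ 1.4659  1.4792 -0.0863]
tool d [-0.0016 -0.0017 -0.0006] turn -0.571689572958292 y-ang 1.001310427041708 q6 0.2832832133356728 tilt -0.9999806187376932 ee [ 0.5426 -0.0911  0.1334] F [-7.2185  7.5906 11.2195] w 0.5241664996815638 grip 35.63702881336212 t 12.4
```

```bash
for i in 1 ; do echo '[[[0, 0, 0, 0.0001, 0.1], [0, 0, 0, 0.0001, 0.1], [0, 0, 0, 0, 0]]]' | python3 drive.py;python3 -c "
from h import *
print(observe()['wrist_torque'])"; done;  echo '[[[0, 0, 0, 0.0001, 0.1], [0, 0, 0, 0.0001, 0.1], [0, 0, 0, 0, 0]]]' | python3 drive.py;python3 -c "
from h import *
print(observe()['wrist_torque'])"; echo '[[[0, 0, 0, 0.0001, 0.1], [0, 0, 0, 0, 0.1], [0, 0, 0, 0, 0]]]' | python3 drive.py;python3 -c "
from h import *
print(observe()['wrist_torque'])";python3 go.py .543 -.0934 .134 1.573
```

```text
t: 12.78
ee_pos: [0.5428, -0.0908, 0.1332]
orientation: [-1.177, -2.908, -0.008]
force: [-6.2, 8.1, 9.9]
width: 0.529
grip_force: 35.6
[ 1.603   1.2759 -0.1312]
t: 13.15
ee_pos: [0.5431, -0.0905, 0.133]
orientation: [-1.458, -2.778, -0.008]
force: [-6.6, 8.7, 9.4]
width: 0.526
grip_force: 35.5
[1.6582 1.1678 0.4885]
t: 13.52
ee_pos: [0.545, -0.0943, 0.133]
orientation: [1.73, 2.619, -0.001]
force: [-2.5, -1.7, 5.3]
width: 0.527
grip_force: 36.0
[-0.443   0.5113  0.5914]
tool d [ 0.0016 -0.0015 -0.0011] turn -1.1696678255523025 y-ang 0.40333217444769764 q6 0.8800341035594714 tilt -0.9999964217465785 ee [ 0.545  -0.0943  0.133 ] F [-2.4652 -1.7042  5.3215] w 0.5274668686105068 grip 35.98595380783081 t 13.525
```

```bash
echo '[[[0, 0, 0, 0, 0.1], [0, 0, 0, 0, 0.05], [0, 0, 0, 0, 0], [0, 0, 0, 0, 0]]]' | python3 drive.py;python3 -c "
from h import *
print(observe()['wrist_torque'])";python3 go.py .543 -.0934 .134 1.573
python3 - <<'E'
from h import *
s=read_camera("scene");up=lambda a,k:cv2.resize(a,None,fx=k,fy=k,interpolation=cv2.INTER_CUBIC)
cv2.imwrite("pics/s5.png",up(s["pixels"][135:215,180:280,::-1],7))
E
```

```text
t: 14.02
ee_pos: [0.5453, -0.0964, 0.1329]
orientation: [1.92, 2.48, -0.007]
force: [-1.9, -6.3, 5.0]
width: 0.525
grip_force: 36.0
[-1.4654  0.5319  0.9531]
tool d [ 0.0035 -0.0014 -0.0011] turn -1.3195478969441705 y-ang 0.2534521030558297 q6 1.0284906019119524 tilt -0.9999766261815063 ee [ 0.5453 -0.0964  0.1329] F [-1.9395 -6.3204  4.9976] w 0.5249843195995355 grip 35.96427083015442 t 14.025
```

View pics/s5.png

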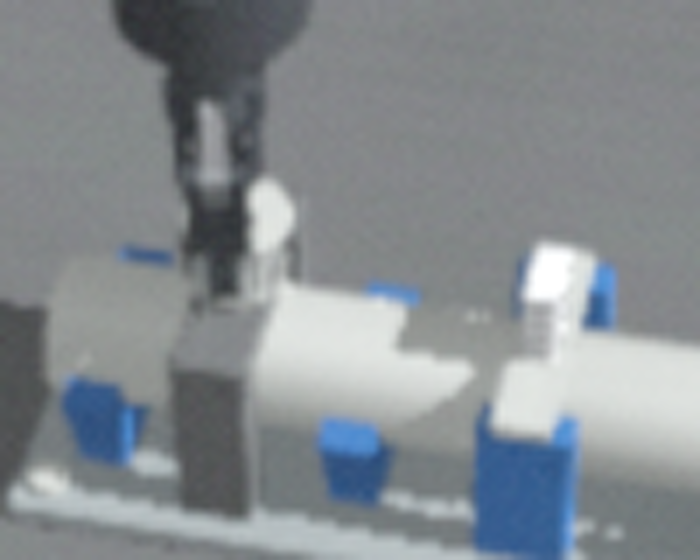

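The rib is hidden behind the finger on the +x side, as it should be when bottomed, and the torque is up to 0.95 N m with the fingers slipping. The gauge is still seated at (545,330). Now I back off a quarter turn.

```bash
echo '[[[0, 0, 0, -0.0002, -0.17], [0, 0, 0, -0.0002, -0.17], [0, 0, 0, -0.0002, -0.17], [0, 0, 0, -0.0002, -0.17], [0, 0, 0, -0.0002, -0.17]]]' | python3 drive.py; echo '[[[0, 0, 0, -0.0002, -0.17], [0, 0, 0, -0.0002, -0.17], [0, 0, 0, -0.0002, -0.17], [0, 0, 0, -0.0002, -0.17], [0, 0, 0, -0.0002, -0.07]]]' | python3 drive.py;echo '[[[0, 0, 0, 0, 0], [0, 0, 0, 0, 0]]]' | python3 drive.py;python3 go.py .543 -.0934 .134 1.82
python3 - <<'E'
from h import *
print(observe()['wrist_torque'])
s=read_camera("scene");t=read_camera("top");up=lambda a,k:cv2.resize(a,None,fx=k,fy=k,interpolation=cv2.INTER_CUBIC)
import pickle;pickle.dump((t,s),open("c6.pkl","wb"))
cv2.imwrite("pics/s6.png",up(s["pixels"][135:215,180:280,::-1],7))
E
```

```text
t: 14.7
ee_pos: [0.5482, -0.0942, 0.1341]
orientation: [0.721, 3.049, 0.003]
force: [5.6, 1.1, 1.0]
width: 0.526
grip_force: 35.7
t: 15.32
ee_pos: [0.5485, -0.091, 0.1351]
orientation: [-0.445, 3.099, 0.01]
force: [6.8, 9.8, 0.8]
width: 0.526
grip_force: 35.8
t: 15.58
ee_pos: [0.5485, -0.091, 0.1351]
orientation: [-0.442, 3.1, 0.009]
force: [6.4, 7.9, 0.6]
width: 0.527
grip_force: 35.8
tool d [ 0.006  -0.0008  0.001 ] turn 0.033958137135338795 y-ang 1.8539581371353389 q6 -0.5686170923377121 tilt -0.9999262506870034 ee [ 0.5485 -0.091   0.1351] F [6.4247 7.9113 0.5836] w 0.5270259771225785 grip 35.773499608039856 t 15.575
[ 1.5722 -1.3434  0.1247]
```

View pics/s6.png

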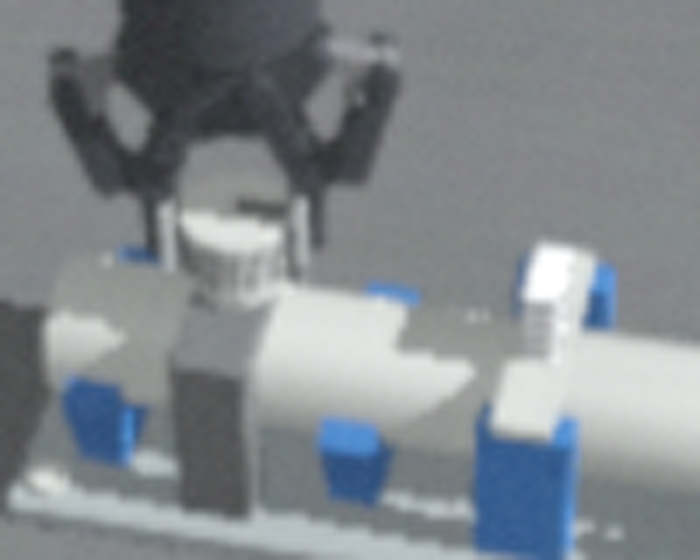

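The rib is now visible in the shadow, from about (240,203) to (283,211), pointing towards +y. I'll measure its angle.

```bash
python3 - <<'E'
from h import *
import pickle;c,s=pickle.load(open("c6.pkl","rb"))
f=lambda p:(np.array(p))/7+[180,135]-.43
g=cv2.cvtColor(s["pixels"],cv2.COLOR_RGB2GRAY)
print(g[160:170,204:224])
m=np.zeros_like(g);m[162:168,212:221]=(g[162:168,212:221]<85)*1
p=np.argwhere(m)[:,::-1].astype(np.float32)
l=cv2.fitLine(p,cv2.DIST_L2,0,.01,.01).ravel();print(l,len(p))
a=plane(s,l[2:]-3*l[:2],.146);b=plane(s,l[2:]+3*l[:2],.146);print(a,b,np.arctan2(*(b-a)[[1,0]]))
C=np.array([.543,-.0925,.146])
for z in (.144,.146):
  b=plane(s,f((283,211)),z);print(b,np.arctan2(*(b-C)[[1,0]]))
for th in(1.2,1.57,1.9):print(th,[(proj(s,C+r*np.array([np.cos(th),np.sin(th),0]))-[180,135]+.43)*7 for r in(0,.02)])
E
```

```text
[[ 82 106 131 136 138 139 142 146 144 144 145 145 146 142 138 135 124  87
   70  71]
 [ 82 110 136 140 143 147 145 146 148 147 146 145 147 147 145 144 131  96
   77  73]
 [ 87 114 138 146 147 147 146 148 145 142 139 139 142 144 144 144 133 104
   93  84]
 [119 119 143 147 146 148 147 146 143 134 113 118 118 128 132 129 128 115
  135 134]
 [154 125 149 152 153 154 150 147 141 126  94  91  92  93  96  97 100 120
  157 167]
 [168 144 185 188 188 188 180 156 149 142 126 116 115 105  94  94  97 129
  166 166]
 [170 159 206 219 220 219 212 194 191 189 188 185 175 142 133 130 126 135
  167 166]
 [168 131 183 215 224 223 223 222 222 222 221 220 215 193 193 185 149 130
  162 168]
 [165 113 147 195 215 222 224 225 226 225 224 224 224 225 228 215 161 116
  150 169]
 [166 110 111 152 184 203 212 218 221 222 222 223 221 222 222 203 158 115
  150 167]]Traceback (most recent call last):
  File "<stdin>", line 8, in <module>
cv2.error: OpenCV(4.12.0) /io/opencv/modules/imgproc/src/linefit.cpp:50: error: (-215:Assertion failed) count > 0 in function 'fitLine2D_wods'
```

```bash
python3 - <<'E'
from h import *
import pickle;c,s=pickle.load(open("c6.pkl","rb"))
g=cv2.cvtColor(s["pixels"],cv2.COLOR_RGB2GRAY)
w=np.clip(135-g[162:168,214:221].astype(float),0,None)
cy=(w*np.arange(162,168)[:,None]).sum(0)/w.sum(0);print(cy)
k=np.polyfit(np.arange(214,221),cy,1)
a,b=[plane(s,(u,np.polyval(k,u)),.146) for u in(214,220)];print(a,b,np.arctan2(*(b-a)[[1,0]]))
C=np.array([.543,-.0925,.146])
for th in(1.2,1.4,1.57,1.9):print(th,[proj(s,C+r*np.array([np.cos(th),np.sin(th),0])) for r in(0,.02)])
E
```

```text
[163.8194 164.025  164.0375 164.2911 164.4941 164.5    164.4945]
[ 0.5456 -0.0884  0.146 ] [ 0.5449 -0.0712  0.146 ] 1.6111140821523204
1.2 [array([212.8415, 163.0486]), array([218.6136, 165.7475])]
1.4 [array([212.8415, 163.0486]), array([219.3175, 164.8838])]
1.57 [array([212.8415, 163.0486]), array([219.7109, 164.0935])]
1.9 [array([212.8415, 163.0486]), array([219.9008, 162.5031])]
```

The rib stands at 1.5 to 1.6 rad, the target is 1.57, and the fingers turned back 1.60. The grip is 36 N and the gauge is seated, so I let it settle and hand in.

```bash
echo '[[[0, 0, 0, 0, 0], [0, 0, 0, 0, 0], [0, 0, 0, 0, 0]]]' | python3 drive.py && python3 -c "
from rig import ctrl, order, read_camera, observe
print(order.close_job())"
```

```text
t: 16.05
ee_pos: [0.5485, -0.0909, 0.1351]
orientation: [-0.442, 3.1, 0.01]
force: [6.3, 8.5, 0.8]
width: 0.525
grip_force: 35.8
the job is handed in; nothing more can be done
None
```

The job is handed in at 16 s of the 72 s: the gauge is seated in the pipe gap and let go, and the cap was bottomed, backed off to about 1.6 rad by its rib, and is still gripped at 36 N; the hand-in returned no verdict.

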